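# Stop the gel camera's lens down to its preset and fit the filter

## Task

The gel-imaging camera stands lens up in its service cradle; it has been focused with the iris wide open. Turn the slim iris ring clockwise (seen from above) until you feel it come up firmly against the stop of the preset ring just below it, without touching the rings above and below it and without pushing so hard that the preset or the focus setting shifts. Then slip the filter over the front of the lens, gently and fully home, leave it there, and disturb nothing else on the bench.

Things in the scene. Friction and masses are not known exactly. Their poses are not given: they have to be found in the camera images.
- iris_ring: The iris ring of the lens: slim, black, finely ribbed, with a white index line on its own -x side; 52 mm diameter, 10 mm high, upright axis. Origin: on the lens axis at mid-height, 94 mm above the worktop; z up. Clockwise seen from above closes it; turning takes about 0.08 N m. An inner pin meets a stop in the preset ring when the two index lines roughly agree (to 0.18 rad: only feel tells); 0.35 to 1.25 rad to go.
- preset_ring: The preset ring right under the iris ring: bare aluminium, 56 mm diameter (2 mm proud of the iris ring all round), 8 mm high, a black index line on its own -x side. Origin: on the lens axis, 84 mm above the worktop; z up. It carries the iris ring's stop and is held by friction: more than about 0.45 N m on the iris ring at the stop turns it and loses the setting; a firm touch is 0.2 to 0.35 N m.
- preset_mark (a point): The preset ring's index line, on its rim, 27.5 mm from the lens axis; shows whether that ring has been turned.
- focus_mark (a point): The index line of the focus ring, the broad black ribbed ring under the preset ring (56 mm diameter; a small clamp screw sticks out to 36 mm from the axis): on its rim, 27.5 mm from the lens axis, 72 mm above the worktop.
- front_ring: The fixed front ring of the lens, black, front glass sunk in it: 42 mm diameter (45 mm in its lowest 3 mm), 20 mm high. Origin: on the lens axis at its underside, 100 mm above the worktop; its top, at 120 mm, has a 1.5 mm chamfer. Rings by height (mm): focus 64.5 to 79.5, preset 80 to 88, iris 89 to 99, front 100 to 120.
- camera: The camera under the lens, fixed: a black body 64 mm square, its top 57 mm above the worktop, clamped in an aluminium cradle 124 x 112 mm. Origin: on the lens axis at the worktop; z up.
- filter_home (a point): The point on the lens axis where the filter's centre (point filter_center) lies when the filter is fully home: 2 mm below the top of the front ring, 118 mm above the worktop.
- filter_center (a point): Centre of the slip-on filter, half-way up it (10 mm above its underside), on its axis. Its upper half is a ribbed rim 60 mm in diameter (10.5 to 20 mm above the underside), by which it is gripped; the rim overhangs the iris ring, which cannot be gripped from above once the filter is on.
- filter: The slip-on filter, loose, about 50 g: an aluminium ring with an amber glass disc, 20 mm high, standing skirt down as it goes on the lens. The skirt, its lower half, is 49 mm outside, 44 mm inside and 12 mm deep up to the glass. Origin: centre of its underside; z up. Home, its glass rests on the top of the front ring and its skirt surrounds that ring with 1 mm of play all round.
- lens_cap: The lens cap, loose, not needed: a closed grey plastic disc 53 mm in diameter, 20 mm high with a straight pinch bar across its top and no glass. Origin: centre of its underside.
- petri_dish: Petri dish, 89 mm wide, 15 mm high, a bystander. Origin: centre of its underside.
- petri_dish_b: Another petri dish, 89 mm wide, 15 mm high, a bystander. Origin: centre of its underside.
- small_bottle: Small capped reagent bottle, 34 mm wide, 79 mm high, a bystander. Origin: centre of its underside.
- tube_block: Microtube rack, 66 x 105 x 34 mm, a bystander. Origin: centre of its underside.
Mind the look-alikes: they are no part of the job. What is shaped like the filter but yellow is not meant. Of the things that look like the camera, the larger one is meant.

How it is judged:
By the outcome, as a careful person would: the job done as asked, in the order asked, and still so for the second after the job is handed in, with the robot touching nothing.
It also fails if it takes over 67 s, if anything falls off the work surface, if the arm or the gripper's body presses on something with over 40 N, if the wrist force passes 120 N, or if a joint passes its speed limit or range.

## Robot

A 7-joint arm with a two-finger parallel gripper is mounted at the origin on a cart in front of the work surface, level with it; the furniture and walls round the work are solid. World frame = base frame: x ahead of the robot, y to its left, z up, the work surface at z = 0. Lengths are in m, angles in rad, forces in N, time in s.
With the tool pointing down it reaches from about 0.4 to 0.9 m from the base axis. Payload 5.5 kg.
Tool frame: the origin (TCP) lies midway between the tips of the shut fingers; the grasp point (between the pads) lies hold_point_z behind it (hold_point_z is the distance from the TCP to the grasp point, in m); z points along the fingers, y is the line along which they close (so a half turn about z gives the same grasp; the last joint's range is limited). The gripper opens to 92 mm and grips with 3 to 60 N. Pads are 19 mm wide; open, the fingers measure 130 mm over their backs; the gripper's body (75 mm by 190 mm) begins 47 mm behind the grasp point.
Start: joints at [1.367, 0.501, -0.427, 1.55, 0.221, 1.138, -0.21], TCP at [0.293, -0.58, 0.227] pointing down, gripper open.
Joint ranges: [-2.88, 2.88], [-0.31, 2.03], [-1.54, 1.56], [0.2, 2.42], [-1.41, 4.55], [0.19, 2.02], [-2.57, 2.57]. Speed limits (rad/s): [2.57, 2.57, 3.14, 3.14, 3.14, 3.14, 3.14].

## Interface

Orientations are given as a unit quaternion [x, y, z, w].
In Python, from station import get_obs, capture, hand_in, hold_point_z gives the robot as it stands.
- The arm moves only by the tool play_rows, never from a script. Its argument "deltas" is a list that holds one entry, the list of rows, each a list of 7 numbers: the shift along the tool's x, y, z in m, then the turn, a rotation vector about the tool's x, y, z in degrees, then the finger opening in m, from 0 to 0.0918. A call has 1 to 20 rows; each row is the pose to reach, as a shift and turn from the pose commanded when the call began, along the tool's axes at that moment; what a row does not reach only later rows make up. A row lasts 1/12 s, in which the tool goes at most 41.7 mm and 7.16 degrees, less where a joint would pass 70% of its speed; a pose out of reach is approached as far as the arm can. A call with a gripper value outside its range is refused whole. The fingers move at their own pace and stop on an object; "newtons" is the grip in N (left out, the last holds). Time passes only in rows, so rows that repeat a pose let the fingers close. It gives the time, the measured TCP pose, the force, the opening and the grip force at its end, in the units of the state.
- get_obs(): the state, without advancing time (a new reading comes with each control period).
- capture(name): name is "scene" or "top" or "wrist"; returns a dict with "pixels" (400x640x3 uint8, red, green, blue), "fx", "fy", "cx", "cy" (pixels), "origin" and "orientation" of the camera in the world. Camera axes: x right, y up, looking along -z (the intrinsics and any distortion apply to the point x, -y, -z); pixel columns grow to the right and rows downward; lengths in m; the calibration is good to about 2 mm. A picture is of the moment at which its call begins. There is no depth.
- hand_in(): hands the job in; it is judged then, once.
The state is a dict: "time": time; "joints": joint angles; "qd": joint speeds; "joint_efforts": joint torques, N m; "position": TCP position; "eef_rot": TCP orientation; "wrist_force": force on the tool from outside, world axes, zero at the start; "moment": the same for the moment, N m; "width": finger opening in m; "grasp_force": force on a finger pad.
Only numpy, scipy, OpenCV 4.12 (cv2) and the standard library are available. Lean on these libraries where they do the work, as an engineer would, in place of code of your own. Each camera call takes 0.05 s, during which the arm holds its last target. There are 200 camera calls.

## Working session

There is one attempt and no reset: what is moved stays moved. The work goes in short steps, Python scripts to look and compute and a tool call to move; the robot and the scene stay as the last step left them, time stands still between calls to the robot, and variables do not carry over. Pictures are saved under pics/ and viewed, at most 10 in all, crops included, and the job is handed in when it is done.

Besides the shell and the picture viewer there is one more tool, called after ">>>" as name(argument=value, ...), one argument or row to a line, values as JSON. play_rows: Moves the arm, as the interface text tells. Its arguments: {"type":"object","properties":{"deltas":{"type":"array"},"newtons":{"type":"number"}},"required":["deltas"]}

```bash
mkdir -p pics; ls; cat > h.py <<'E'
import numpy as np,cv2,json
from scipy.spatial.transform import Rotation as R
from station import get_obs,capture,hand_in,hold_point_z
def snap(n,tag):
    c=capture(n); cv2.imwrite(f'pics/{tag}.png',c['pixels'][:,:,::-1]); np.save(f'pics/{tag}.npy',c,allow_pickle=True); return c
def load(tag): return np.load(f'pics/{tag}.npy',allow_pickle=True).item()
def ray(c,u,v):
    d=np.array([(u-c['cx'])/c['fx'],-(v-c['cy'])/c['fy'],-1.]); return np.array(c['origin']),R.from_quat(c['orientation']).apply(d)
def atz(c,u,v,z):
    o,d=ray(c,u,v); return o+d*(z-o[2])/d[2]
def proj(c,p):
    q=R.from_quat(c['orientation']).inv().apply(np.array(p)-np.array(c['origin'])); return c['cx']-c['fx']*q[...,0]/q[...,2],c['cy']+c['fy']*q[...,1]/q[...,2]
E
python3 - <<'E'
from h import *
for n in('scene','top'):
    c=snap(n,n); print(n,{k:v for k,v in c.items() if k!='pixels'})
print(get_obs()); print(hold_point_z if not callable(hold_point_z) else hold_point_z())
E
```

```text
pics
scene {'fx': 364.7529075501307, 'fy': 364.7529075501307, 'cx': 319.51741051231795, 'cy': 200.35061654364537, 'origin': array([ 0.06239351, -0.4650554 ,  0.59934096]), 'orientation': array([ 0.42348732, -0.19316275, -0.36652331,  0.8056099 ])}
top {'fx': 386.87208573232436, 'fy': 386.87208573232436, 'cx': 325.05151916732325, 'cy': 196.87583444620185, 'origin': array([0.43427178, 0.01389002, 1.01357748]), 'orientation': array([-0.06302358,  0.06244027,  0.71312204, -0.69540362])}
{'time': 0.1, 'joints': array([ 1.36718421,  0.5017786 , -0.42681041,  1.55133564,  0.220803  ,
        1.13829563, -0.21029045]), 'qd': array([ 2.32583575e-04, -2.33395619e-03,  7.66016741e-04, -3.22349606e-03,
       -2.61382238e-05, -3.07617653e-05,  3.80633587e-04]), 'joint_efforts': array([-1.12352261e-02, -5.67870426e+01, -5.83815962e+00, -2.79913974e+01,
       -6.88308198e-02,  2.41746695e-02,  7.37130267e-05]), 'position': array([ 0.29221129, -0.57991021,  0.22577104]), 'eef_rot': array([ 9.72876957e-01,  2.31321528e-01, -1.70553567e-04, -8.64869605e-04]), 'wrist_force': array([0.44792982, 0.29259489, 0.61436402]), 'moment': array([-0.01489071, -0.08939981, -0.04544037]), 'grasp_force': 0.0, 'width': 0.09192305919452191}
0.0188
```

View pics/scene.png

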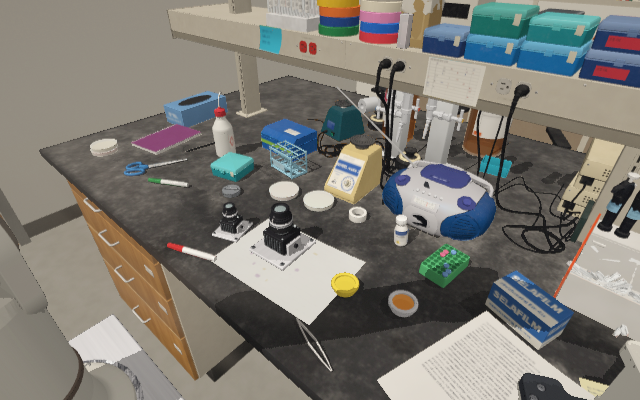

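View pics/top.png

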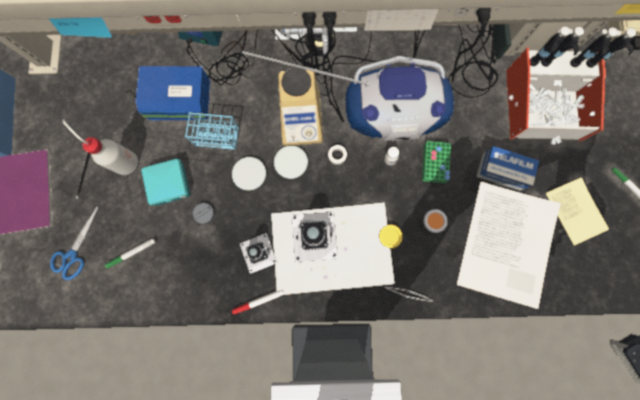

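The scene shows two cameras: the large one at scene (280,230) / top (314,233), and a smaller one at scene (231,218) / top (256,252). There are three filter-like things:
- An amber-glass ring at scene (403,302) / top (435,220), which fits.
- A yellow one at scene (345,285) / top (390,236), which is the decoy.
- A white ring at top (338,155), with no glass.

The grey cap is at top (203,212). I'll confirm in an enlarged crop.

```bash
python3 - <<'E'
from h import *
s=load('scene');t=load('top')
def crop(c,u,v,w,h,k): return cv2.resize(c['pixels'][v:v+h,u:u+w,::-1],None,fx=k,fy=k,interpolation=cv2.INTER_CUBIC)
a=crop(s,240,195,80,60,5);b=crop(s,370,270,80,60,5);c=crop(t,275,200,80,60,5);d=crop(t,395,190,80,60,5)
cv2.imwrite('pics/c1.png',np.vstack([np.hstack([a,b]),np.hstack([c,d])]))
print(atz(t,314,233,.12),atz(t,435,220,.02),atz(s,280,208,.12),atz(s,403,300,.02),atz(t,256,252,.07))
E
```

```text
[0.51067889 0.04022673 0.12      ] [ 0.54488206 -0.26952306  0.02      ] [0.50685864 0.03937154 0.12      ] [ 0.54199571 -0.27014516  0.02      ] [0.47259089 0.18279382 0.07      ]
```

View pics/c1.png

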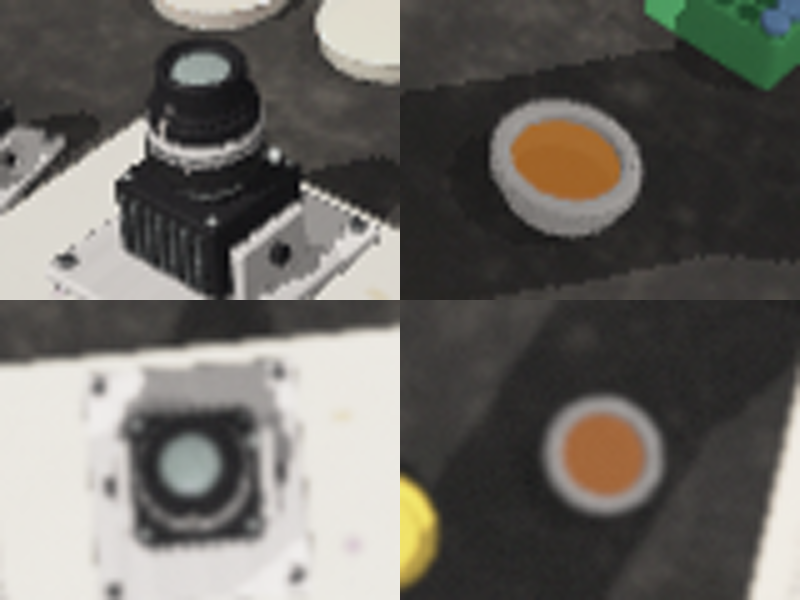

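The crop confirms it: the large camera's front glass is at top (313,233), and the grey ring with amber glass is at top (435.8,221). I'll go over the filter first for a close wrist view, then over the lens.

```bash
cat >> h.py <<'E'
def delta(p,yaw=None,o=None):
    # local shift & turn (deg) so tool points straight down with tool-x at world yaw (deg)
    o=o or get_obs(); A=R.from_quat(o['eef_rot']); s=A.inv().apply(np.array(p)-o['position'])
    x=A.as_matrix()[:,0]; y0=np.degrees(np.arctan2(x[1],x[0])); yaw=y0 if yaw is None else yaw
    T=R.from_euler('z',yaw,degrees=True)*R.from_euler('x',180,degrees=True)
    print('shift',s.round(4),'turn',(A.inv()*T).as_rotvec(degrees=True).round(2),'yaw now',y0.round(2)); return s
E
python3 - <<'E'
from h import *
delta([.543,-.270,.26]);delta([.5095,.04,.26])
E
```

```text
shift [ 0.3634 -0.1639 -0.0339] turn [-0.1 -0.   0. ] yaw now 26.75
shift [ 0.4731 -0.4558 -0.0334] turn [-0.1 -0.   0. ] yaw now 26.75
```

>>> play_rows(
  deltas=[
    [[0.025,-0.011,-0.034,0,0,0,0.09],[0.06,-0.027,-0.034,0,0,0,0.09],[0.1,-0.045,-0.034,0,0,0,0.09],[0.14,-0.063,-0.034,0,0,0,0.09],[0.18,-0.081,-0.034,0,0,0,0.09],[0.22,-0.099,-0.034,0,0,0,0.09],[0.26,-0.117,-0.034,0,0,0,0.09],[0.3,-0.135,-0.034,0,0,0,0.09],[0.33,-0.149,-0.034,0,0,0,0.09],[0.35,-0.158,-0.034,0,0,0,0.09],[0.363,-0.164,-0.034,0,0,0,0.09],[0.363,-0.164,-0.034,0,0,0,0.09],[0.363,-0.164,-0.034,0,0,0,0.09],[0.363,-0.164,-0.034,0,0,0,0.09]],
  ],
)

```text
time: 1.27
position: [0.5417, -0.2723, 0.2602]
eef_rot: [0.973, 0.23, -0.001, 0.0]
wrist_force: [-0.3, -0.8, -0.5]
width: 0.09
grasp_force: 0.0
```

```bash
python3 - <<'E'
from h import *
c=snap('wrist','w1'); print({k:v for k,v in c.items() if k!='pixels'}); o=get_obs(); print(o['position'],o['joints'],o['wrist_force'],o['moment'])
for p in([.543,-.27,.02],[.5095,.04,.12]): print(proj(c,np.array(p)))
delta([.5095,.04,.26])
E
```

```text
{'fx': 354.1829742218446, 'fy': 354.1829742218446, 'cx': 317.28722220191656, 'cy': 194.4266527814652, 'origin': array([ 0.60534082, -0.23950141,  0.41856033]), 'orientation': array([-0.11454152,  0.07055138, -0.52053939,  0.84317346])}
[ 0.54148228 -0.27278789  0.26027515] [ 0.84920749  0.41426612 -0.56547406  1.62453735  0.23738812  1.1729168
 -0.8776771 ] [ 0.18814286 -0.72630096 -1.09310794] [-0.03591333  0.04648782 -0.01733542]
(np.float64(316.60100623998403), np.float64(159.7923449670096))
(np.float64(-57.04968525365615), np.float64(43.97896584604726))
shift [ 1.114e-01 -2.940e-01  1.000e-04] turn [0.   0.09 0.  ] yaw now 26.58
```

View pics/w1.png

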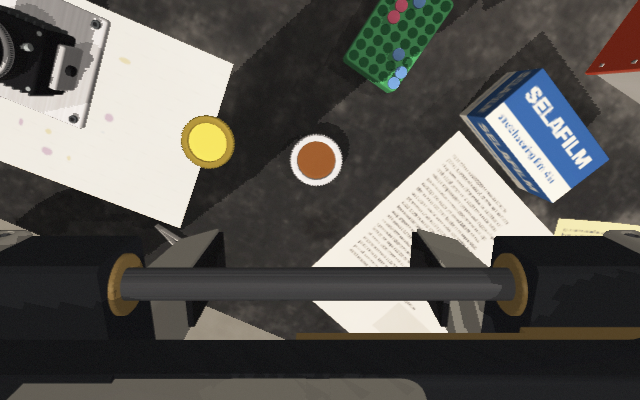

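The filter is at wrist pixel (316.5,160), which agrees with my estimate to under 1 px. The yellow decoy is at (208,142). Next, over the lens.

>>> play_rows(
  deltas=[
    [[0.009,-0.023,0,0,0,0,0.09],[0.022,-0.058,0,0,0,0,0.09],[0.037,-0.096,0,0,0,0,0.09],[0.052,-0.135,0,0,0,0,0.09],[0.067,-0.174,0,0,0,0,0.09],[0.082,-0.213,0,0,0,0,0.09],[0.096,-0.251,0,0,0,0,0.09],[0.105,-0.276,0,0,0,0,0.09],[0.111,-0.294,0,0,0,0,0.09],[0.111,-0.294,0,0,0,0,0.09],[0.111,-0.294,0,0,0,0,0.09],[0.111,-0.294,0,0,0,0,0.09]],
  ],
)

```text
time: 2.32
position: [0.5099, 0.0394, 0.2607]
eef_rot: [0.973, 0.23, -0.0, 0.001]
wrist_force: [0.3, -0.2, 0.4]
width: 0.0901
grasp_force: 0.0
```

```bash
python3 - <<'E'
from h import *
c=snap('wrist','w2'); o=get_obs(); print(o['position'],o['joints'],o['wrist_force'],o['moment'])
print(proj(c,np.array([[.5095,.04,.12],[.5095,.04,.094]])))
cv2.imwrite('pics/w2c.png',cv2.resize(c['pixels'][90:240,220:420,::-1],None,fx=4,fy=4,interpolation=cv2.INTER_CUBIC))
E
```

```text
[0.5099336  0.03926694 0.26056001] [ 0.49505456  0.25423891 -0.72706304  1.84786462  0.18871727  1.10957335
 -1.40850209] [-0.52951854  0.2976768  -0.3438511 ] [-0.00288981 -0.01493855 -0.04005878]
(array([317.14698476, 317.12042367]), array([182.35218832, 175.90388948]))
```

View pics/w2c.png

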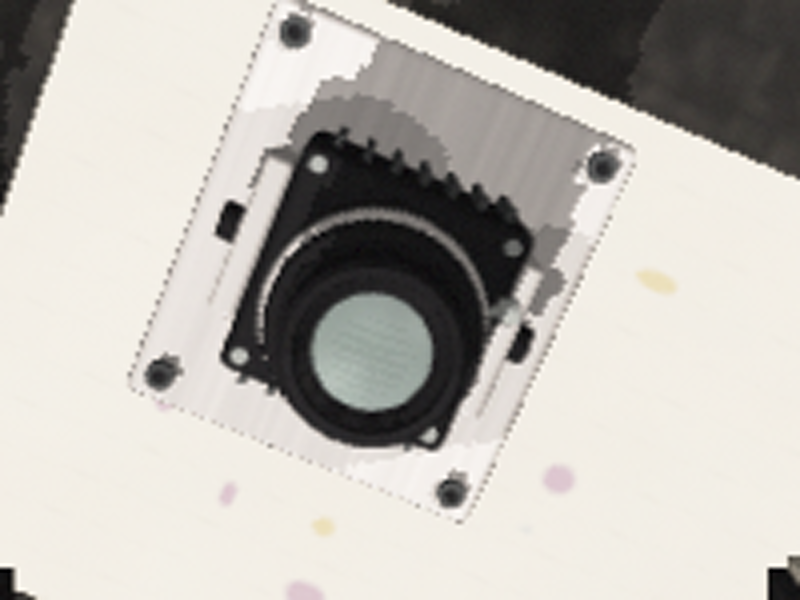

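```bash
python3 - <<'E'
from h import *
w=load('w2');t=load('top');s=load('scene');w1=load('w1')
for z in(.114,.118): print(z,atz(w,313,177.75,z),atz(t,313,233,z),atz(s,280.2,208.8,z))
for z in (.02,): print(atz(w1,316.5,160,z),atz(t,435.8,221,z),atz(s,403,300,z))
# glass centroids / amber centroids by colour
def cen(c,box,f):
    u,v,W,H=box; m=f(c['pixels'][v:v+H,u:u+W].astype(int)); n,l,st,ce=cv2.connectedComponentsWithStats(m.astype(np.uint8)); k=1+np.argmax(st[1:,4]); return ce[k]+[u,v],st[k]
am=lambda p:(p[...,0]-p[...,2]>70)
gl=lambda p:(p[...,1]-p[...,0]>8)&(p.sum(-1)>250)
for n,c,b in(('w1',w1,(280,125,75,70)),('top',t,(410,195,50,50)),('scene',s,(375,280,60,50))):
    e,st=cen(c,b,am); print('amber',n,e,st,[atz(c,*e,z).round(4) for z in(.013,.02)])
for n,c,b in(('w2',w,(285,150,60,60)),('top',t,(295,215,40,40)),('scene',s,(262,195,40,30))):
    e,st=cen(c,b,gl); print('glass',n,e,st,[atz(c,*e,z).round(4) for z in(.114,.118)])
E
```

```text
0.114 [0.51031646 0.04448962 0.114     ] [0.51125036 0.04272676 0.114     ] [0.51055687 0.04309092 0.114     ]
0.118 [0.51114309 0.0448532  0.118     ] [0.51090807 0.04259854 0.118     ] [0.50686328 0.03890297 0.118     ]
[ 0.54273526 -0.27000411  0.02      ] [ 0.54224255 -0.27138866  0.02      ] [ 0.54199571 -0.27014516  0.02      ]
amber w1 [315.88632163 159.51201479] [  18   17   37   37 1082] [array([ 0.5418, -0.2697,  0.013 ]), array([ 0.5429, -0.2691,  0.02  ])]
amber top [435.15217391 220.45108696] [ 18  18  15  16 184] [array([ 0.5445, -0.2718,  0.013 ]), array([ 0.5437, -0.2698,  0.02  ])]
amber scene [402.84883721 301.73255814] [ 17  14  22  16 258] [array([ 0.5437, -0.2698,  0.013 ]), array([ 0.538 , -0.2722,  0.02  ])]
glass w2 [312.42767296 177.76886792] [ 13  14  30  28 636] [array([0.5101, 0.0449, 0.114 ]), array([0.5109, 0.0453, 0.118 ])]
glass top [312.27710843 232.3373494 ] [12 13 11 10 83] [array([0.5128, 0.0444, 0.114 ]), array([0.5125, 0.0442, 0.118 ])]
glass scene [279.58823529 208.49019608] [13 11 11  6 51] [array([0.5105, 0.045 , 0.114 ]), array([0.5068, 0.0408, 0.118 ])]
```

>>> play_rows(
  deltas=[
    [[0.003,-0.004,0,0,0,6,0.09],[0.003,-0.004,0,0,0,13,0.09],[0.003,-0.004,0,0,0,20,0.09],[0.003,-0.004,0,0,0,27,0.09],[0.003,-0.004,0,0,0,34,0.09],[0.003,-0.004,0,0,0,41,0.09],[0.003,-0.004,0,0,0,48,0.09],[0.003,-0.004,0,0,0,55,0.09],[0.003,-0.004,0,0,0,62,0.09],[0.003,-0.004,0,0,0,69,0.09],[0.003,-0.004,0,0,0,76,0.09],[0.003,-0.004,0,0,0,83,0.09],[0.003,-0.004,0,0,0,90,0.09],[0.003,-0.004,0,0,0,90,0.09],[0.003,-0.004,0,0,0,90,0.09],[0.003,-0.004,0,0,0,90,0.09]],
  ],
)

```text
time: 3.7
position: [0.5083, 0.0427, 0.2525]
eef_rot: [0.882, -0.471, -0.011, 0.009]
wrist_force: [-0.7, -0.3, -1.5]
width: 0.0902
grasp_force: 0.0
```

```bash
python3 - <<'E'
from h import *
c=snap('wrist','w3'); o=get_obs(); print(o['position'],o['joints'],o['wrist_force'],o['moment'])
cv2.imwrite('pics/w3c.png',cv2.resize(c['pixels'][120:240,240:400,::-1],None,fx=5,fy=5,interpolation=cv2.INTER_CUBIC))
def cen(c,box,f):
    u,v,W,H=box; m=f(c['pixels'][v:v+H,u:u+W].astype(int)); n,l,st,ce=cv2.connectedComponentsWithStats(m.astype(np.uint8)); k=1+np.argmax(st[1:,4]); return ce[k]+[u,v],st[k]
gl=lambda p:(p[...,1]-p[...,0]>8)&(p.sum(-1)>250)
e,st=cen(c,(285,145,70,70),gl); print(e,st,atz(c,*e,.116))
A=R.from_quat(o['eef_rot']); print('cam in tool',A.inv().apply(c['origin']-o['position']),(A.inv()*R.from_quat(c['orientation'])).as_matrix().round(4))
E
```

```text
[0.50859554 0.04241741 0.25297542] [-0.59767873  0.22920461  0.53470796  1.87174085 -0.12361412  1.10210886
 -2.56962048] [ 0.72543262 -2.84607633  0.06396345] [-0.07323833 -0.01747102  0.00878082]
[309.4519084  181.47480916] [ 10  22  30  30 655] [0.51081364 0.04498873 0.116     ]
cam in tool [ 7.06227998e-02 -7.68679943e-05 -1.57806662e-01] [[ 2.600e-03  9.635e-01  2.677e-01]
 [ 1.000e+00 -2.800e-03  3.000e-04]
 [ 1.000e-03  2.677e-01 -9.635e-01]]
```

View pics/w3c.png

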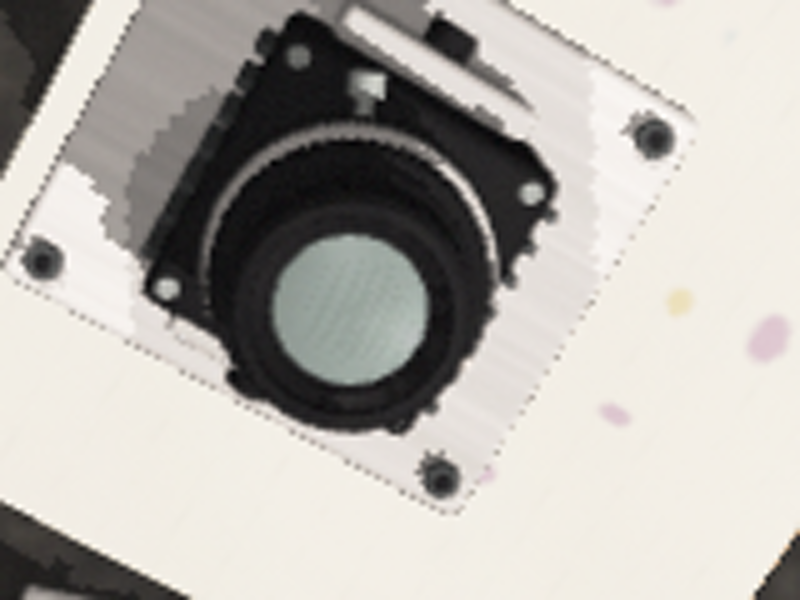

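Both wrist views agree: the lens axis is at (0.5107, 0.0450). The last turn ran joint 7 to its limit, because clockwise lowers j7. I'll turn back the other way to leave room for the iris turn.

```bash
python3 - <<'E'
from h import *
delta([.5107,.0450,.2],27);delta([.5107,.0450,.2],97)
E
```

```text
shift [-0.0005 -0.0046  0.0529] turn [  0.89   1.49 -83.34] yaw now -56.35
shift [-0.0005 -0.0046  0.0529] turn [-1.5000e-01  2.1800e+00 -1.5333e+02] yaw now -56.35
```

>>> play_rows(
  deltas=[
    [[0,-0.002,0,0,0,-6,0.09],[0,-0.004,0,0,0,-13,0.09],[0,-0.004,0,0,0,-20,0.09],[0,-0.004,0,0,0,-27,0.09],[0,-0.004,0,0,0,-34,0.09],[0,-0.004,0,0,0,-41,0.09],[0,-0.004,0,0,0,-48,0.09],[0,-0.004,0,0,0,-55,0.09],[0,-0.004,0,0,0,-62,0.09],[0,-0.004,0,0,0,-69,0.09],[0,-0.004,0,0,0,-76,0.09],[0,-0.004,0,0,0,-83,0.09],[0,-0.004,0,0,0,-90,0.09],[0,-0.004,0,0,0,-97,0.09],[0,-0.004,0,0,0,-104,0.09],[0,-0.004,0,0,0,-111,0.09],[0,-0.004,0,0,0,-118,0.09],[0,-0.004,0,0,0,-125,0.09],[0,-0.004,0,0,0,-125,0.09],[0,-0.004,0,0,0,-125,0.09]],
  ],
)

```text
time: 5.42
position: [0.5114, 0.0459, 0.2521]
eef_rot: [0.825, 0.565, -0.013, -0.006]
wrist_force: [0.1, 0.2, 0.0]
width: 0.0899
grasp_force: 0.0
```

```bash
python3 - <<'E'
from h import *
o=get_obs(); print(o['position'],o['joints'],o['wrist_force'],o['moment'])
delta([.5107,.0450,.15],92);delta([.5107,.0450,.093],92)
E
```

```text
[0.51144083 0.04591965 0.2521272 ] [-0.32197154  0.2185591   0.20779578  1.85567993 -0.0482761   1.10109169
 -0.46511649] [0.12087805 0.16444558 0.01488399] [ 0.01716087 -0.07966238  0.01690734]
shift [0.0004 0.0021 0.1021] turn [ -1.56   0.56 -23.16] yaw now 68.85
shift [0.0013 0.0035 0.1591] turn [ -1.56   0.56 -23.16] yaw now 68.85
```

>>> play_rows(
  deltas=[
    [[0,0.001,0.01,-0.5,0.2,-6,0.09],[0,0.001,0.03,-0.9,0.3,-12,0.09],[0,0.001,0.055,-1.3,0.4,-18,0.09],[0,0.002,0.08,-1.6,0.6,-23,0.09],[0,0.002,0.096,-1.6,0.6,-23,0.09],[0,0.002,0.102,-1.6,0.6,-23,0.09],[0,0.002,0.102,-1.6,0.6,-23,0.09],[0,0.002,0.102,-1.6,0.6,-23,0.09]],
  ],
)

```text
time: 6.08
position: [0.5107, 0.0458, 0.1506]
eef_rot: [0.695, 0.719, 0.001, 0.0]
wrist_force: [1.2, -0.6, 0.6]
width: 0.0898
grasp_force: 0.0
```

```bash
python3 - <<'E'
from h import *
o=get_obs(); print(o['position'],o['joints'],o['wrist_force'],o['moment'])
delta([.5107,.0450,.0925],92)
c=snap('wrist','w4')
def cen(c,box,f):
    u,v,W,H=box; m=f(c['pixels'][v:v+H,u:u+W].astype(int)); n,l,st,ce=cv2.connectedComponentsWithStats(m.astype(np.uint8)); k=1+np.argmax(st[1:,4]); return ce[k]+[u,v],st[k]
gl=lambda p:(p[...,1]-p[...,0]>8)&(p.sum(-1)>250)
e,st=cen(c,(260,130,120,140),gl); print(e,st,atz(c,*e,.116))
E
```

```text
[0.51074544 0.04577212 0.15060893] [-0.26417153  0.32146066  0.14538262  1.97941714 -0.06198259  0.84362819
 -0.04985894] [ 1.241649   -0.57642135  0.64328541] [ 0.01000097 -0.12848994 -0.03120555]
shift [-0.0008 -0.0001  0.0581] turn [ 0.07 -0.04  0.01] yaw now 92.01
[317.6230441  226.97083926] [  36   76   44   42 1406] [0.51070984 0.04510923 0.116     ]
```

>>> play_rows(
  deltas=[
    [[-0.001,0,0.015,0,0,0,0.09],[-0.001,0,0.035,0,0,0,0.085],[-0.001,0,0.05,0,0,0,0.08],[-0.001,0,0.056,0,0,0,0.075],[-0.001,0,0.058,0,0,0,0.07],[-0.001,0,0.058,0,0,0,0.065],[-0.001,0,0.058,0,0,0,0.06],[-0.001,0,0.058,0,0,0,0.06],[-0.001,0,0.058,0,0,0,0.06]],
  ],
  newtons=5,
)

```text
time: 6.88
position: [0.5111, 0.0453, 0.0931]
eef_rot: [0.694, 0.72, 0.001, 0.001]
wrist_force: [0.3, -0.4, -0.4]
width: 0.0602
grasp_force: 0.0
```

```bash
python3 - <<'E'
from h import *
for i in range(3):
    o=get_obs(); print(o['position'],o['wrist_force'],o['moment'],o['width'],o['joints'][6]); capture('wrist')
E
```

```text
[0.51113159 0.04527544 0.09311638] [ 0.30577704 -0.42506242 -0.42240414] [-0.0073591  -0.10358306  0.04145163] 0.06017858512925324 -0.028670550827754285
[0.51094487 0.04521637 0.09294293] [ 0.88766604 -0.08993372 -0.60841846] [ 0.06247983 -0.08917765 -0.07697345] 0.06018630544607586 -0.028622754077966377
[0.51078251 0.04520965 0.09275506] [-0.40557156 -0.40018787 -0.43859791] [ 0.0242589  -0.09518908  0.0381876 ] 0.06000530648818934 -0.028594775639689027
```

>>> play_rows(
  deltas=[
    [[0,0,0,0,0,0,0.056],[0,0,0,0,0,0,0.053],[0,0,0,0,0,0,0.051],[0,0,0,0,0,0,0.049],[0,0,0,0,0,0,0.047],[0,0,0,0,0,0,0.045],[0,0,0,0,0,0,0.045],[0,0,0,0,0,0,0.045]],
  ],
  newtons=10,
)

```text
time: 7.7
position: [0.5109, 0.0451, 0.0923]
eef_rot: [0.694, 0.72, 0.001, 0.0]
wrist_force: [3.6, -0.1, -1.4]
width: 0.0515
grasp_force: 10.0
```

```bash
cat >> h.py <<'E'
def feel(n=4):
    L=[]
    for i in range(n): L.append(get_obs()); capture('wrist')
    m=lambda k:np.mean([l[k] for l in L],0)
    print('t',L[-1]['time'],'pos',m('position').round(4),'F',m('wrist_force').round(2),'M',m('moment').round(3),'j7',m('joints')[6].round(4),'e7',np.array([l['joint_efforts'][6] for l in L]).round(3),'w',m('width').round(4),'g',m('grasp_force').round(2))
E
python3 -c "
from h import *
feel()"
```

```text
t 7.85 pos [0.5109 0.0451 0.0923] F [ 3.92  0.12 -1.62] M [ 0.006 -0.842  0.019] j7 -0.0285 e7 [0.001 0.002 0.002 0.002] w 0.0516 g 10.0
```

>>> play_rows(
  deltas=[
    [[0,0.0007,0,0,0,0,0.045],[0,0.0007,0,0,0,0,0.045],[0,0.0007,0,0,0,2,0.045],[0,0.0007,0,0,0,4,0.045],[0,0.0007,0,0,0,6,0.045],[0,0.0007,0,0,0,8,0.045],[0,0.0007,0,0,0,8,0.045]],
  ],
)

```text
time: 8.48
position: [0.511, 0.0452, 0.0923]
eef_rot: [0.743, 0.67, 0.001, 0.0]
wrist_force: [1.9, -0.8, 1.7]
width: 0.0518
grasp_force: 10.0
```

```bash
python3 -c "
from h import *
feel()"
```

```text
t 8.6333 pos [0.511  0.0451 0.0922] F [ 2.   -0.22  1.14] M [-0.031 -0.543 -0.072] j7 -0.1497 e7 [-0.345 -0.127  0.013  0.053] w 0.0515 g 10.0
```

>>> play_rows(
  deltas=[
    [[0,0.0004,0,0,0,2,0.045],[0,0.0004,0,0,0,4,0.045],[0,0.0004,0,0,0,6,0.045],[0,0.0004,0,0,0,8,0.045]],
  ],
)

```text
time: 9.02
position: [0.5111, 0.0451, 0.0922]
eef_rot: [0.787, 0.616, 0.0, -0.0]
wrist_force: [0.5, -0.4, 1.3]
width: 0.0516
grasp_force: 10.0
```

```bash
sed -i "s/print('t'/print('Mz',np.array([l['moment'][2] for l in L]).round(3),'yaw',np.degrees([2*np.arctan2(l['eef_rot'][1],l['eef_rot'][0]) for l in L]).round(2));print('t'/" h.py; python3 -c "
from h import *
feel(8)"
```

```text
Mz [ 0.069  0.019 -0.073 -0.131 -0.057 -0.032 -0.064 -0.044] yaw [76.11 76.   76.16 76.22 76.23 76.21 76.21 76.2 ]
t 9.3667 pos [0.5111 0.0451 0.0922] F [ 0.5  -0.26  2.97] M [-0.016 -0.216 -0.039] j7 -0.2709 e7 [ 0.398  0.114 -0.282 -0.06   0.038  0.058  0.059  0.053] w 0.0515 g 10.0
```

>>> play_rows(
  deltas=[
    [[0,0,-0.0003,0,0,1,0.045],[0,0,-0.0005,0,0,2,0.045],[0,0,-0.0005,0,0,3,0.045],[0,0,-0.0005,0,0,4,0.045],[0,0,-0.0005,0,0,5,0.045],[0,0,-0.0005,0,0,6,0.045],[0,0,-0.0005,0,0,7,0.045],[0,0,-0.0005,0,0,7,0.045]],
  ],
  newtons=8,
)

```text
time: 10.08
position: [0.5112, 0.0451, 0.0923]
eef_rot: [0.824, 0.567, 0.0, -0.0]
wrist_force: [1.8, 0.6, -4.8]
width: 0.0519
grasp_force: 8.0
```

```bash
python3 -c "
from h import *
feel(4)"
```

```text
Mz [-0.07  -0.122 -0.045 -0.046] yaw [69.07 69.13 69.14 69.15]
t 10.2333 pos [0.5112 0.0451 0.0924] F [ 2.21  0.04 -5.61] M [ 0.03  -0.591 -0.071] j7 -0.3778 e7 [-0.202 -0.051  0.033  0.061] w 0.0515 g 8.0
```

>>> play_rows(
  deltas=[
    [[0,0.0003,0.0003,0,0,1,0.045],[0,0.0005,0.0003,0,0,2,0.045],[0,0.0005,0.0003,0,0,3,0.045],[0,0.0005,0.0003,0,0,4,0.045],[0,0.0005,0.0003,0,0,5,0.045],[0,0.0005,0.0003,0,0,6,0.045],[0,0.0005,0.0003,0,0,7,0.045],[0,0.0005,0.0003,0,0,7,0.045]],
  ],
)

```text
time: 10.95
position: [0.5114, 0.045, 0.0923]
eef_rot: [0.857, 0.516, 0.0, -0.0]
wrist_force: [-1.6, 1.0, -0.3]
width: 0.0514
grasp_force: 8.0
```

```bash
python3 -c "
from h import *
feel(4)"
```

```text
Mz [-0.021 -0.055 -0.114 -0.075] yaw [62.08 62.13 62.15 62.15]
t 11.1 pos [0.5114 0.045  0.0923] F [-2.34  1.08 -0.05] M [ 0.245  0.513 -0.066] j7 -0.483 e7 [-0.2   -0.049  0.036  0.064] w 0.0514 g 8.0
```

>>> play_rows(
  deltas=[
    [[0,-0.0002,0,0,0,1,0.045],[0,-0.0003,0,0,0,2,0.045],[0,-0.0003,0,0,0,3,0.045],[0,-0.0003,0,0,0,4,0.045],[0,-0.0003,0,0,0,5,0.045],[0,-0.0003,0,0,0,6,0.045],[0,-0.0003,0,0,0,7,0.045],[0,-0.0003,0,0,0,7,0.045]],
  ],
)

```text
time: 11.82
position: [0.5115, 0.045, 0.0923]
eef_rot: [0.887, 0.462, 0.0, -0.0]
wrist_force: [-3.3, 0.5, 0.7]
width: 0.0516
grasp_force: 8.0
```

```bash
python3 -c "
from h import *
feel(4)"
```

```text
Mz [ 0.023 -0.078 -0.063 -0.118] yaw [55.07 55.13 55.14 55.14]
t 11.9667 pos [0.5115 0.045  0.0923] F [-3.01  0.64 -0.13] M [ 0.118  0.685 -0.059] j7 -0.5891 e7 [-0.2   -0.048  0.036  0.064] w 0.0516 g 8.0
```

>>> play_rows(
  deltas=[
    [[-0.0003,-0.0004,0,0,0,1,0.045],[-0.0003,-0.0004,0,0,0,2,0.045],[-0.0003,-0.0004,0,0,0,3,0.045],[-0.0003,-0.0004,0,0,0,4,0.045],[-0.0003,-0.0004,0,0,0,5,0.045],[-0.0003,-0.0004,0,0,0,6,0.045],[-0.0003,-0.0004,0,0,0,7,0.045],[-0.0003,-0.0004,0,0,0,7,0.045]],
  ],
)

```text
time: 12.68
position: [0.5115, 0.0449, 0.0924]
eef_rot: [0.913, 0.407, 0.001, 0.0]
wrist_force: [0.4, -0.0, -4.3]
width: 0.0516
grasp_force: 8.0
```

```bash
python3 -c "
from h import *
feel(4)"
```

```text
Mz [ 0.014 -0.084 -0.053 -0.058] yaw [48.07 48.12 48.14 48.14]
t 12.8333 pos [0.5115 0.045  0.0924] F [ 0.79  0.07 -4.57] M [-0.014 -0.145 -0.045] j7 -0.6948 e7 [-0.201 -0.05   0.034  0.061] w 0.0515 g 8.0
```

>>> play_rows(
  deltas=[
    [[0,0,0.0003,0,0,1,0.045],[0,0,0.0003,0,0,2,0.045],[0,0,0.0003,0,0,3,0.045],[0,0,0.0003,0,0,4,0.045],[0,0,0.0003,0,0,5,0.045],[0,0,0.0003,0,0,6,0.045],[0,0,0.0003,0,0,7,0.045],[0,0,0.0003,0,0,7,0.045]],
  ],
)

```text
time: 13.55
position: [0.5118, 0.0451, 0.0924]
eef_rot: [0.936, 0.351, 0.001, 0.0]
wrist_force: [2.3, -0.4, 0.6]
width: 0.0515
grasp_force: 8.0
```

```bash
python3 -c "
from h import *
feel(4)"
```

```text
Mz [0.195 0.173 0.14  0.202] yaw [41.08 41.13 41.15 41.15]
t 13.7 pos [0.5118 0.0451 0.0924] F [ 1.6  -0.09  0.89] M [-0.088 -0.375  0.177] j7 -0.7997 e7 [-0.39  -0.282 -0.211 -0.186] w 0.0515 g 8.0
```

>>> play_rows(
  deltas=[
    [[0,0,0,0,0,0,0.045],[0,0,0,0,0,0.3,0.045],[0,0,0,0,0,0.6,0.045],[0,0,0,0,0,0.6,0.045]],
  ],
  newtons=11,
)

```text
time: 14.08
position: [0.5118, 0.0451, 0.0924]
eef_rot: [0.938, 0.347, 0.001, 0.0]
wrist_force: [2.9, -0.0, 2.9]
width: 0.0513
grasp_force: 11.0
```

```bash
python3 -c "
from h import *
feel(6)"
```

```text
Mz [0.361 0.382 0.353 0.395 0.401 0.378] yaw [40.56 40.56 40.57 40.57 40.56 40.56]
t 14.3333 pos [0.5117 0.0451 0.0924] F [ 2.83 -0.48  3.28] M [-0.138 -0.679  0.378] j7 -0.8082 e7 [-0.444 -0.402 -0.382 -0.389 -0.389 -0.388] w 0.0514 g 11.0
```

I felt the stop: static torque rose from about 0.07 to 0.38 N m, still under the 0.45 limit. I'll ease back slightly, release and rise.

>>> play_rows(
  deltas=[
    [[0,0,0,0,0,-0.4,0.045],[0,0,0,0,0,-0.4,0.054],[0,0,0,0,0,-0.4,0.06],[0,0,0,0,0,-0.4,0.075],[0,0,0,0,0,-0.4,0.088],[0,0,0,0,0,-0.4,0.09],[0,0,0,0,0,-0.4,0.09],[0,0,-0.01,0,0,-0.4,0.09],[0,0,-0.03,0,0,-0.4,0.09],[0,0,-0.06,0,0,-0.4,0.09],[0,0,-0.095,0,0,-0.4,0.09],[0,0,-0.13,0,0,-0.4,0.09],[0,0,-0.155,0,0,-0.4,0.09],[0,0,-0.168,0,0,-0.4,0.09],[0,0,-0.168,0,0,-0.4,0.09],[0,0,-0.168,0,0,-0.4,0.09]],
  ],
)

```text
time: 15.72
position: [0.5113, 0.045, 0.261]
eef_rot: [0.937, 0.35, 0.002, -0.0]
wrist_force: [-0.5, -1.3, -0.8]
width: 0.0899
grasp_force: 0.0
```

```bash
python3 - <<'E'
from h import *
c=snap('wrist','w5');s=snap('scene','s5');o=get_obs();print(o['time'],o['position'],o['joints'])
a=cv2.resize(c['pixels'][125:225,265:365,::-1],(400,400),interpolation=cv2.INTER_CUBIC)
s0=load('scene')
f=lambda q:cv2.resize(q['pixels'][195:255,255:305,::-1],(333,400),interpolation=cv2.INTER_CUBIC)
cv2.imwrite('pics/c5.png',np.hstack([f(s0),f(s)])); cv2.imwrite('pics/w5c.png',a)
delta([.543,-.270,.12]); print('tool x,y',R.from_quat(o['eef_rot']).as_matrix()[:,:2].T.round(3))
E
```

```text
15.8167 [0.5100198  0.04486133 0.25906406] [-0.49495951  0.19689973  0.40618009  1.87875886 -0.08805306  1.08433169
 -0.91052116]
shift [-0.1814  0.2596  0.1389] turn [-0.06  0.04 -0.  ] yaw now 40.95
tool x,y [[ 0.755  0.655 -0.001]
 [ 0.655 -0.755 -0.001]]
```

View pics/c5.png

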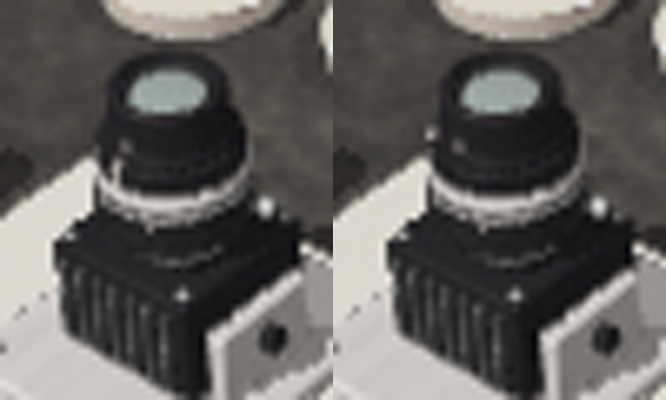

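The white iris index moved round to the left edge, from (118,170) to (99,133) in the crop. The mark at (150,225) and the clamp screw at (265,205) haven't moved. Now the filter.

>>> play_rows(
  deltas=[
    [[-0.015,0.022,0,0,0,0,0.09],[-0.037,0.053,0,0,0,0,0.09],[-0.06,0.086,0,0,0,0,0.09],[-0.083,0.119,0,0,0,0,0.09],[-0.106,0.152,0.01,0,0,0,0.09],[-0.129,0.185,0.03,0,0,0,0.09],[-0.15,0.215,0.055,0,0,0,0.09],[-0.167,0.24,0.085,0,0,0,0.09],[-0.178,0.255,0.115,0,0,0,0.09],[-0.181,0.26,0.135,0,0,0,0.09],[-0.181,0.26,0.139,0,0,0,0.09],[-0.181,0.26,0.139,0,0,0,0.09],[-0.181,0.26,0.139,0,0,0,0.09]],
  ],
)

```text
time: 16.9
position: [0.5449, -0.2688, 0.1207]
eef_rot: [0.937, 0.35, 0.0, -0.001]
wrist_force: [0.2, 0.8, 0.2]
width: 0.0898
grasp_force: 0.0
```

```bash
python3 - <<'E'
from h import *
c=snap('wrist','w6');o=get_obs();print(o['time'],o['position'],o['joints'])
am=(c['pixels'][...,0].astype(int)-c['pixels'][...,2]>70).astype(np.uint8); am[:, :240]=0; am[:,400:]=0; am[270:]=0
n,l,st,ce=cv2.connectedComponentsWithStats(am); k=1+np.argmax(st[1:,4]); print(ce[k],st[k],[atz(c,*ce[k],z).round(4) for z in(.014,.018)])
cv2.imwrite('pics/w6c.png',cv2.resize(c['pixels'][100:260,220:420,::-1],None,fx=3,fy=3,interpolation=cv2.INTER_CUBIC))
delta([.543,-.270,.006])
E
```

```text
16.95 [ 0.5457238  -0.26883163  0.1217466 ] [ 0.05183028  0.55249836  0.4853912   1.77250218 -0.32159437  0.89444773
 -0.1752279 ]
[316.53606487 196.45497226] [ 289  170   56   54 2343] [array([ 0.5417, -0.2697,  0.014 ]), array([ 0.5426, -0.269 ,  0.018 ])]
shift [-0.0031 -0.001   0.1157] turn [ 0.03 -0.12 -0.  ] yaw now 41.05
```

View pics/w6c.png

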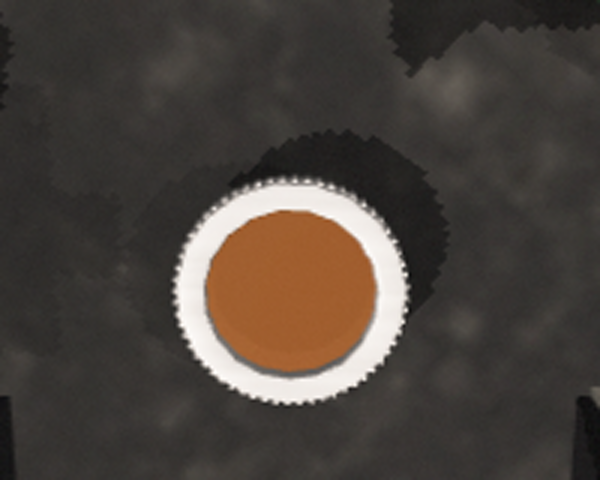

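The filter's rim is centred at crop (291,291), which is pixel (317,197).

```bash
python3 - <<'E'
from h import *
c=load('w6'); p=atz(c,317,197,.02); print(p); o=get_obs(); print(o['position'])
delta([p[0],p[1],.006])
E
```

```text
[ 0.54291608 -0.26914038  0.02      ]
[ 0.5457238  -0.26883163  0.1217466 ]
shift [-0.0026 -0.0017  0.1157] turn [ 0.03 -0.12 -0.  ] yaw now 41.05
```

>>> play_rows(
  deltas=[
    [[-0.002,-0.0015,0.015,0,0,0,0.09],[-0.0025,-0.0015,0.04,0,0,0,0.09],[-0.0025,-0.0015,0.07,0,0,0,0.09],[-0.0025,-0.0015,0.092,0,0,0,0.09],[-0.0025,-0.0015,0.106,0,0,0,0.09],[-0.0025,-0.0015,0.112,0,0,0,0.085],[-0.0025,-0.0015,0.114,0,0,0,0.08],[-0.0025,-0.0015,0.114,0,0,0,0.073],[-0.0025,-0.0015,0.114,0,0,0,0.07]],
  ],
  newtons=10,
)

```text
time: 17.7
position: [0.5433, -0.2709, 0.0084]
eef_rot: [0.937, 0.35, 0.001, 0.001]
wrist_force: [0.3, -0.1, 0.6]
width: 0.0723
grasp_force: 0.0
```

```bash
python3 -c "
from h import *
feel(2)
delta([.5429,-.2691,.007])"
```

```text
Mz [ 0.011 -0.006] yaw [40.97 40.96]
t 17.75 pos [ 0.5433 -0.2709  0.0085] F [ 0.13 -0.45  0.75] M [-0.021  0.001  0.003] j7 -0.1007 e7 [ 0.002 -0.002] w 0.0716 g 0.0
shift [ 0.001  -0.0016  0.0014] turn [ 0.13 -0.13 -0.  ] yaw now 40.96
```

>>> play_rows(
  deltas=[
    [[0.001,-0.0015,0.001,0.1,-0.1,0,0.07],[0.001,-0.0015,0.001,0.1,-0.1,0,0.066],[0.001,-0.0015,0.001,0.1,-0.1,0,0.063],[0.001,-0.0015,0.001,0.1,-0.1,0,0.061],[0.001,-0.0015,0.001,0.1,-0.1,0,0.059],[0.001,-0.0015,0.001,0.1,-0.1,0,0.057],[0.001,-0.0015,0.001,0.1,-0.1,0,0.055],[0.001,-0.0015,0.001,0.1,-0.1,0,0.055]],
  ],
  newtons=10,
)

```text
time: 18.47
position: [0.5421, -0.2688, 0.0061]
eef_rot: [0.937, 0.35, -0.0, -0.0]
wrist_force: [0.2, -0.6, 1.7]
width: 0.0596
grasp_force: 10.0
```

```bash
python3 -c "
from h import *
feel(2)
o=get_obs()
delta([.5114,.0450,.26]);delta([.5114,.0450,.16])"
```

```text
Mz [0.008 0.012] yaw [40.95 40.95]
t 18.5167 pos [ 0.5421 -0.2688  0.0061] F [0.83 0.12 1.34] M [-0.092 -0.178  0.01 ] j7 -0.1037 e7 [-0.018 -0.018] w 0.0595 g 10.0
shift [ 0.1824 -0.2574 -0.2538] turn [-0.06  0.03 -0.  ] yaw now 40.95
shift [ 0.1824 -0.2573 -0.1538] turn [-0.06  0.03 -0.  ] yaw now 40.95
```

>>> play_rows(
  deltas=[
    [[0,0,-0.012,0,0,0,0.055],[0,0,-0.035,0,0,0,0.055],[0,0,-0.065,0,0,0,0.055],[0.01,-0.014,-0.1,0,0,0,0.055],[0.027,-0.038,-0.135,0,0,0,0.055],[0.047,-0.066,-0.16,0,0,0,0.055],[0.069,-0.097,-0.17,0,0,0,0.055],[0.091,-0.128,-0.17,0,0,0,0.055],[0.113,-0.159,-0.17,0,0,0,0.055],[0.134,-0.189,-0.17,0,0,0,0.055],[0.153,-0.216,-0.17,0,0,0,0.055],[0.168,-0.237,-0.17,0,0,0,0.055],[0.178,-0.251,-0.168,0,0,0,0.055],[0.182,-0.257,-0.165,0,0,0,0.055],[0.182,-0.257,-0.162,0,0,0,0.055],[0.182,-0.257,-0.162,0,0,0,0.055],[0.182,-0.257,-0.162,0,0,0,0.055]],
  ],
)

```text
time: 19.98
position: [0.5109, 0.0426, 0.1681]
eef_rot: [0.937, 0.349, -0.001, -0.0]
wrist_force: [-0.2, -0.4, -1.3]
width: 0.0593
grasp_force: 10.0
```

```bash
python3 - <<'E'
from h import *
feel(4)
o=get_obs();print(o['joints'])
delta([.5114,.0450,.135]);delta([.5114,.0450,.1141])
c=snap('wrist','w7');snap('scene','s7')
am=(c['pixels'][...,0].astype(int)-c['pixels'][...,2]>70).astype(np.uint8)
n,l,st,ce=cv2.connectedComponentsWithStats(am); k=1+np.argmax(st[1:,4]); p=atz(c,*ce[k],o['position'][2]+.009); print(ce[k],st[k],p)
print('filter in tool',R.from_quat(o['eef_rot']).inv().apply(p-o['position']))
E
```

```text
Mz [-0.043  0.002  0.052 -0.023] yaw [40.81 40.78 40.78 40.8 ]
t 20.1333 pos [0.5111 0.0426 0.1682] F [ 0.12 -0.32 -0.69] M [-0.004 -0.01  -0.003] j7 -0.8246 e7 [0.011 0.011 0.009 0.007] w 0.0594 g 10.0
[-0.52543493  0.32036792  0.46381822  1.97086036 -0.1827678   0.89202135
 -0.82483569]
shift [ 0.0013 -0.0012  0.0333] turn [-0.08  0.05 -0.  ] yaw now 40.82
shift [ 0.0013 -0.0012  0.0542] turn [-0.08  0.05 -0.  ] yaw now 40.82
[317.13450908 245.28244275] [ 270  218   95   49 3799] [0.51561115 0.04797325 0.17727918]
filter in tool [ 0.0063995  -0.0007883  -0.00900456]
```

```bash
python3 - <<'E'
from h import *
c=load('w7');o=get_obs()
for z in(.006,.009,.012):
    p=atz(c,317.5,218+45.8,o['position'][2]+z); print(z,R.from_quat(o['eef_rot']).inv().apply(p-o['position']).round(4))
# apparent glass size check w6 vs w7
E
```

```text
0.006 [-0.0047 -0.0002 -0.006 ]
0.009 [-0.0032 -0.0002 -0.009 ]
0.012 [-0.0017 -0.0002 -0.012 ]
```

>>> play_rows(
  deltas=[
    [[0.001,-0.001,0.008,-0.1,0,0,0.055],[0.0015,-0.0015,0.018,-0.1,0,0,0.055],[0.0015,-0.0015,0.028,-0.1,0,0,0.055],[0.0015,-0.0015,0.034,-0.1,0,0,0.055],[0.0015,-0.0015,0.037,-0.1,0,0,0.055],[0.0015,-0.0015,0.037,-0.1,0,0,0.055],[0.0015,-0.0015,0.037,-0.1,0,0,0.055]],
  ],
)

```text
time: 20.87
position: [0.5111, 0.0466, 0.1308]
eef_rot: [0.937, 0.35, -0.001, 0.0]
wrist_force: [0.1, 1.1, -0.6]
width: 0.0596
grasp_force: 10.0
```

```bash
python3 - <<'E'
from h import *
feel(4)
delta([.5114,.0450,.1141])
s=snap('scene','s8')
cv2.imwrite('pics/s8c.png',cv2.resize(s['pixels'][170:250,240:320,::-1],None,fx=7,fy=7,interpolation=cv2.INTER_CUBIC))
E
```

```text
Mz [ 0.031  0.01   0.065 -0.064] yaw [40.95 40.95 40.95 40.95]
t 21.0167 pos [0.5114 0.0467 0.1313] F [ 0.    0.32 -0.64] M [-0.02  -0.016  0.011] j7 -0.8002 e7 [0.013 0.004 0.001 0.   ] w 0.0597 g 10.0
shift [-0.0013  0.0012  0.0175] turn [ 0.03 -0.   -0.  ] yaw now 40.95
```

>>> play_rows(
  deltas=[
    [[-0.0012,0.0011,0.001,0,0,0,0.055],[-0.0012,0.0011,0.002,0,0,0,0.055],[-0.0012,0.0011,0.003,0,0,0,0.055],[-0.0012,0.0011,0.003,0,0,0,0.055],[-0.0012,0.0011,0.003,0,0,0,0.055]],
  ],
)

```text
time: 21.53
position: [0.5109, 0.0452, 0.1281]
eef_rot: [0.937, 0.35, -0.0, 0.0]
wrist_force: [-0.1, -0.3, -0.5]
width: 0.0595
grasp_force: 10.0
```

```bash
python3 - <<'E'
from h import *
feel(4)
delta([.5114,.0450,.1141])
E
```

```text
Mz [ 0.067  0.029  0.024 -0.036] yaw [40.96 40.95 40.96 40.96]
t 21.6833 pos [0.511  0.0452 0.1281] F [ 0.17  0.64 -0.37] M [-0.019 -0.018  0.021] j7 -0.7944 e7 [0.004 0.001 0.    0.   ] w 0.0596 g 10.0
shift [0.0002 0.0004 0.0141] turn [0.   0.04 0.  ] yaw now 40.96
```

Aligned. Lowering gently over the front ring.

>>> play_rows(
  deltas=[
    [[0.0002,0.0004,0.001,0,0,0,0.055],[0.0002,0.0004,0.002,0,0,0,0.055],[0.0002,0.0004,0.003,0,0,0,0.055],[0.0002,0.0004,0.004,0,0,0,0.055],[0.0002,0.0004,0.005,0,0,0,0.055],[0.0002,0.0004,0.005,0,0,0,0.055]],
  ],
)

```text
time: 22.23
position: [0.5112, 0.045, 0.1229]
eef_rot: [0.937, 0.35, -0.001, 0.0]
wrist_force: [0.4, 0.3, -1.3]
width: 0.0595
grasp_force: 10.0
```

```bash
python3 - <<'E'
from h import *
feel(3)
delta([.5114,.0450,.1141])
E
```

```text
Mz [-0.011  0.016 -0.001] yaw [40.96 40.95 40.95]
t 22.3333 pos [0.5113 0.045  0.123 ] F [ 0.07  0.36 -1.03] M [-0.05  -0.002  0.001] j7 -0.7893 e7 [0.012 0.007 0.003] w 0.0596 g 10.0
shift [0.    0.    0.009] turn [-0.    0.05 -0.  ] yaw now 40.96
```

The skirt is over the front ring with no contact force. Continuing down.

>>> play_rows(
  deltas=[
    [[0,0,0.001,0,0,0,0.055],[0,0,0.002,0,0,0,0.055],[0,0,0.0032,0,0,0,0.055],[0,0,0.0044,0,0,0,0.055],[0,0,0.0056,0,0,0,0.055],[0,0,0.0066,0,0,0,0.055],[0,0,0.0075,0,0,0,0.055],[0,0,0.0075,0,0,0,0.055]],
  ],
)

```text
time: 23.05
position: [0.5112, 0.045, 0.1155]
eef_rot: [0.937, 0.35, -0.001, 0.0]
wrist_force: [0.5, -0.4, -0.0]
width: 0.0592
grasp_force: 10.0
```

```bash
python3 - <<'E'
from h import *
feel(3)
delta([.5114,.0450,.1141])
E
```

```text
Mz [-0.002 -0.003 -0.041] yaw [40.96 40.95 40.95]
t 23.15 pos [0.5113 0.045  0.1156] F [ 0.02 -0.19 -0.23] M [-0.    -0.009 -0.015] j7 -0.7827 e7 [0.011 0.006 0.002] w 0.0593 g 10.0
shift [ 0.     -0.      0.0016] turn [0.   0.04 0.  ] yaw now 40.95
```

>>> play_rows(
  deltas=[
    [[0,0,0.0004,0,0,0,0.055],[0,0,0.0008,0,0,0,0.055],[0,0,0.0012,0,0,0,0.055],[0,0,0.0016,0,0,0,0.055],[0,0,0.0018,0,0,0,0.055],[0,0,0.0018,0,0,0,0.055]],
  ],
)

```text
time: 23.7
position: [0.5114, 0.045, 0.114]
eef_rot: [0.937, 0.35, -0.0, 0.0]
wrist_force: [-1.9, -0.4, 1.4]
width: 0.0596
grasp_force: 10.0
```

```bash
python3 - <<'E'
from h import *
feel(3)
E
```

```text
Mz [ 0.037 -0.007  0.027] yaw [40.95 40.95 40.95]
t 23.8 pos [0.5114 0.045  0.114 ] F [-1.16 -0.01  1.71] M [0.008 0.187 0.019] j7 -0.7811 e7 [ 0.001 -0.    -0.001] w 0.0597 g 10.0
```

Light contact (about 2 N) at the home height. I'll open slowly so the filter settles, then rise.

>>> play_rows(
  deltas=[
    [[0,0,0.0002,0,0,0,0.055],[0,0,0.0002,0,0,0,0.06],[0,0,0.0002,0,0,0,0.063],[0,0,0.0002,0,0,0,0.068],[0,0,0.0002,0,0,0,0.078],[0,0,0.0002,0,0,0,0.088],[0,0,0,0,0,0,0.09],[0,0,0,0,0,0,0.09],[0,0,-0.01,0,0,0,0.09],[0,0,-0.03,0,0,0,0.09],[0,0,-0.06,0,0,0,0.09],[0,0,-0.09,0,0,0,0.09],[0,0,-0.12,0,0,0,0.09],[0,0,-0.14,0,0,0,0.09],[0,0,-0.14,0,0,0,0.09],[0,0,-0.14,0,0,0,0.09]],
  ],
)

```text
time: 25.18
position: [0.5124, 0.0452, 0.2557]
eef_rot: [0.937, 0.35, 0.002, 0.0]
wrist_force: [-0.6, 0.1, -1.0]
width: 0.0902
grasp_force: 0.0
```

```bash
python3 - <<'E'
from h import *
c=snap('wrist','w9');s=snap('scene','s9');t=snap('top','t9');o=get_obs();print(o['time'],o['position'])
for q,n in((c,'w'),(s,'s'),(t,'t')): print(n,proj(q,np.array([[.5112,.045,.128],[.5112,.045,.118]])))
a=cv2.resize(s['pixels'][190:265,245:320,::-1],(400,400),interpolation=cv2.INTER_CUBIC)
b=cv2.resize(c['pixels'][110:230,260:380,::-1],(400,400),interpolation=cv2.INTER_CUBIC)
cv2.imwrite('pics/c9.png',np.hstack([a,b]))
# rim top and skirt-bottom circles predicted when home, in scene crop coordinates
for r,z in((.03,.128),(.0245,.108),(.028,.088)):
    P=np.array([[.5112+r*np.cos(k),.045+r*np.sin(k),z] for k in np.linspace(0,6.28,60)]); u,v=proj(s,P); k=400/75; print(z,'crop u',((u.min()-245)*k).round(),((u.max()-245)*k).round(),'v',((v.min()-190)*k).round(),((v.max()-190)*k).round())
E
```

```text
25.3333 [0.51050788 0.04501037 0.25291509]
w (array([317.09552757, 317.08041933]), array([187.70518428, 184.86827473]))
s (array([279.44240158, 279.71332845]), array([203.31023685, 206.92139004]))
t (array([311.80094246, 311.95981817]), array([232.52812868, 232.89987643]))
0.128 crop u 112.0 255.0 v 31.0 113.0
0.108 crop u 129.0 244.0 v 76.0 144.0
0.088 crop u 124.0 254.0 v 108.0 187.0
```

View pics/c9.png

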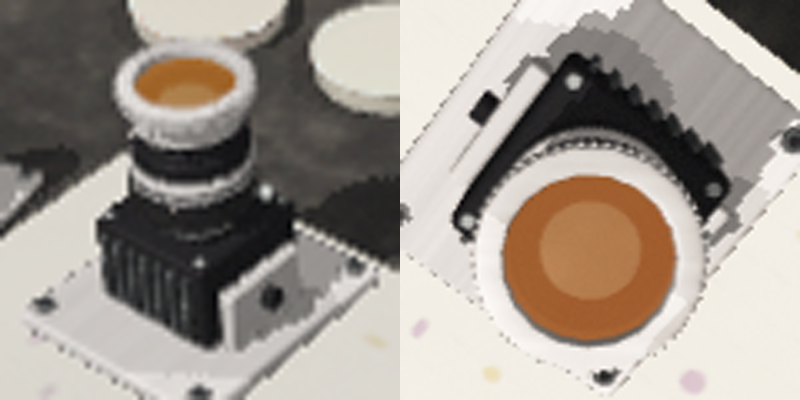

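The filter sits level and concentric on the lens. Its rim top spans crop u 114 to 257 and its skirt bottom is at v≈146, against a predicted home position of 112 to 255 and 144. The gripper is clear, so I'm handing in.

```bash
python3 -c "
from h import *
print(hand_in())"
```

```text
the job is handed in; nothing more can be done
None
```

I turned the iris ring clockwise to its stop (about 0.38 N m felt, slightly above the 0.2–0.35 N m firm-touch range but under the 0.45 N m limit), then slipped the amber filter fully home with about 2 N and handed the job in at about 25 s; I saw no shift in the focus ring but could not see the preset mark.

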